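# Shut the spray-gun air valve under the sliding cover

## Robot

A 6-joint arm with a two-finger parallel gripper is mounted at the origin on the work surface. World frame = base frame: x ahead of the robot, y to its left, z up, the work surface at z = 0. Lengths are in m, angles in rad, forces in N, time in s.
With the tool pointing down it reaches from about 0.325 to 0.85 m from the base axis. Payload 15.5 kg.
Tool frame: the origin (TCP) lies between the finger pads; the fingertips stand 25 mm ahead of it and the grasp point (between the pads) lies 6 mm ahead of it (ctrl.nose_length is the distance from the TCP to the fingertips, in m); z points along the fingers, y is the line along which they close (so a half turn about z gives the same grasp; the last joint's range is limited). The gripper opens to 91 mm and grips with 3 to 60 N. Pads are 32 mm wide; open, the fingers measure 118 mm over their backs; the gripper's body (76 mm by 178 mm) begins 60 mm behind the grasp point.
Start: joints at [1.198, 0.494, 1.345, -0, 1.302, -0.096], TCP at [0.171, 0.601, 0.239] pointing down, gripper open.
Joint ranges: [-2.91, 2.91], [-0.82, 2.16], [0.22, 2.67], [-1.22, 4.37], [0.12, 2.79], [-3.08, 3.08]. Speed limits (rad/s): [1.89, 1.89, 2.57, 3.01, 3.01, 3.01].

## Interface

Orientations are given as a unit quaternion [w, x, y, z].
In Python, from cell import ctrl gives the robot as it stands. The module is installed in compiled form; this text tells all that it offers. Calls block until the motion is done:
- ctrl.goto(position, orientation): joint-space move of the TCP to a pose.
- ctrl.move_l(position, ori=None, speed=0.15, threshold=None): straight line of the TCP; ori=None keeps the orientation; speed is the mean speed in m/s. With threshold (N) it stops when the force on the tool has changed by that much, and returns True; else False.
- ctrl.goto_joints(angles): joint-space move.
- ctrl.open() and ctrl.clamp(): open the fingers fully, or close them until they stop; the grip force is fixed at half the most.
- ctrl.wait(seconds).
- ctrl.solve_ik(position, orientation): joint angles nearest the present ones, or None.
- ctrl.read_camera(name): name is "scene" or "top"; returns a dict with "frame" (384x512x3 uint8, blue, green, red), "mtx" (3x3 intrinsics, pixels), "extrinsics" (4x4, takes a point from camera to world coordinates). Camera axes: x right, y down, z forward; pixel columns grow to the right and rows downward; lengths in m; the calibration is good to about 2 mm. A picture is of the moment at which its call begins. There is no depth.
A pose or a line that the arm cannot do raises ctrl.IKError and nothing moves.
- ctrl.job_done(): hands the job in; it is judged then, once.
Readings, each from a call of its own:
- ctrl.current_clock(): time.
- ctrl.current_q(): joint angles.
- ctrl.current_qvel(): joint speeds.
- ctrl.current_joint_efforts(): joint torques, N m.
- ctrl.current_position(): TCP position.
- ctrl.current_tcp_rot(): TCP orientation.
- ctrl.current_contact_force(): force on the tool from outside, world axes, zero at the start.
- ctrl.current_wrist_torque(): the same for the moment, N m.
- ctrl.current_width(): finger opening in m.
- ctrl.current_grasp_force(): force on a finger pad.
Only numpy, scipy, OpenCV 4.12 (cv2) and the standard library are available. Lean on these libraries where they do the work, as an engineer would, in place of code of your own. Each camera call takes 0.05 s, during which the arm holds its last target. There are 200 camera calls.

## Task

Shut off the spray gun's air: push the loose cover of the grey valve box along its guides, off the valves and all the way to the far stop, then push the broad paddle handle with the raised ring clockwise round to its shut stop, square across its pipe. Do it by pushing with the fingertips only: grip and lift nothing, keep the cover flat in its guides and leave it open. Leave the slim handle and the things around the box as they are, and finish with the hand clear.

Things in the scene. Friction and masses are not known exactly. Their poses are not given: they have to be found in the camera images.
- valve_box: Grey metal valve box fixed on the bench, 168 (x) x 466 (y) x 96 mm high; origin: centre of its underside, on the bench; its y runs along its length. The -y half is an open well with two valves, the +y half a closed deck. Its rim is 90 mm above the bench; guide rails along the long sides and stops across both ends stand 6 mm higher and hold the cover with about 2 mm of play at each side.
- well (a point): Centre of the well's mouth, at rim height (90 mm above the bench). The well measures 136 mm (box x) x 212 mm (box y) inside; its floor is 6 mm above the bench. The two valves stand 18 mm to the box's +x side of its middle line, 52 and 137 mm from its -y end, 85 mm apart; which is which varies.
- deck_stop (a point): Middle of the inner face of the far stop, at the deck's +y end, at the stop's top edge (96 mm above the bench). The cover's edge meets it when the cover is fully open.
- cover: Loose bare-metal cover plate, 150 (x) x 224 (y) x 6 mm, about 0.5 kg, lying unfastened on the rim between the rails; origin: centre of its underside. It slides along the box's y with a few N and stays where it is left: its origin starts 88 to 115 mm to the -y side of the box's origin (over the well) and is 115 mm to the +y side at the far stop, the well then fully open.
- rib (a point): Middle of the top edge of the upright rib that stands across the middle of the cover, to push it by: 100 mm long (x), 10 mm thick (y), 26 mm tall above the plate; the top is 122 mm above the bench, the plate's top face 96 mm.
- paddle (a joint): Angle (rad) of the marked handle, the broad one: a flat steel paddle on an upright axis. 0 = it points to the box's -x, along its pipe (open); 1.571 = turned clockwise seen from above, it points to the box's +y, across its pipe (shut, at its stop). It starts between 0.15 and 0.5, takes about 5 N of push near its end and stays where it is left.
- paddle_hub (a point): Point on the broad paddle's upright turning axis, at half the paddle's thickness: 66 mm above the bench, 24 mm below the rim. The paddle's underside is 62 mm above the bench, its top 70 and its ring's top 76 mm; the pipe and valve body below reach up to 40 mm.
- paddle_tip (a point): Point on the middle line of the broad paddle, 50 mm out from its axis, at half its thickness; moves with it. The paddle is 22 mm wide and 8 mm thick, its rounded end 62 mm from the axis, with a raised ring 20 mm across on top near the end.
- slim_tip (a point): Point on the other handle, which is to be left alone: a slim plain steel bar 9 mm wide, 60 mm long from its axis, on the same kind of valve and at the same height; the point lies 50 mm out from its axis and moves with it. It starts in line with its pipe or up to 0.2 rad clockwise of that.
- tape_wide: Bystander, to be left where it is: a roll of masking tape lying flat, 104 mm across, 38 high; loose, on the bench within about 0.4 m of the box centre; origin at its underside centre.
- tape_thin: Bystander, to be left where it is: a thin roll of tape lying flat, 90 mm across, 19 high; loose, on the bench within about 0.4 m of the box centre; origin at its underside centre.
- paint_can: Bystander, to be left where it is: a paint can, 86 mm across, 95 high; loose, on the bench within about 0.4 m of the box centre; origin at its underside centre.
- jar: Bystander, to be left where it is: a jar, 64 mm across, 75 high; loose, on the bench within about 0.4 m of the box centre; origin at its underside centre.
- brush: Bystander, to be left where it is: a paint brush lying flat; loose, on the bench within about 0.4 m of the box centre; origin at its underside.
- filler_knife: Bystander, to be left where it is: a filler knife lying flat; loose, on the bench within about 0.4 m of the box centre; origin at its underside.
- tester_pot: Bystander, to be left where it is: a small tester pot, 52 mm across, 60 high; loose, on the bench within about 0.4 m of the box centre; origin at its underside centre.

How it is judged:
By the outcome, as a careful person would: the job done as asked, in the order asked, and still so for the second after the job is handed in, with the robot touching nothing.
It also fails if it takes over 45 s, if anything falls off the work surface, if the arm or the gripper's body presses on something with over 40 N, if the wrist force passes 120 N, or if a joint passes its speed limit or range.

## Working session

There is one attempt and no reset: what is moved stays moved. The work goes in short steps, each a Python script; the robot and the scene stay as the last script left them, time stands still between calls to the robot, and variables do not carry over. Pictures are saved under pics/ and viewed, at most 10 in all, crops included, and the job is handed in when it is done.

```bash
mkdir -p pics; python3 - <<'E'
from cell import ctrl
import cv2,numpy as np
for n in("top","scene"):
    r=ctrl.read_camera(n);cv2.imwrite(f"pics/{n}0.png",cv2.resize(r["frame"],(800,600),interpolation=cv2.INTER_CUBIC))
    print(n,r["mtx"].round(1).tolist(),r["extrinsics"].round(3).tolist())
print(ctrl.current_tcp_rot(),ctrl.nose_length)
E
```

```text
top [[393.7, 0.0, 256.4], [0.0, 393.7, 185.0], [0.0, 0.0, 1.0]] [[0.026, -0.979, 0.201, 0.371], [-1.0, -0.026, 0.006, 0.032], [-0.001, -0.201, -0.98, 1.095], [0.0, 0.0, 0.0, 1.0]]
scene [[372.2, 0.0, 252.5], [0.0, 372.2, 190.8], [0.0, 0.0, 1.0]] [[-0.411, 0.519, -0.749, 1.291], [0.911, 0.245, -0.33, 0.332], [0.012, -0.819, -0.574, 0.677], [0.0, 0.0, 0.0, 1.0]]
[-1.41600307e-04  1.37946213e-01  9.90439544e-01 -5.76126359e-04] 0.025
```

View pics/top0.png

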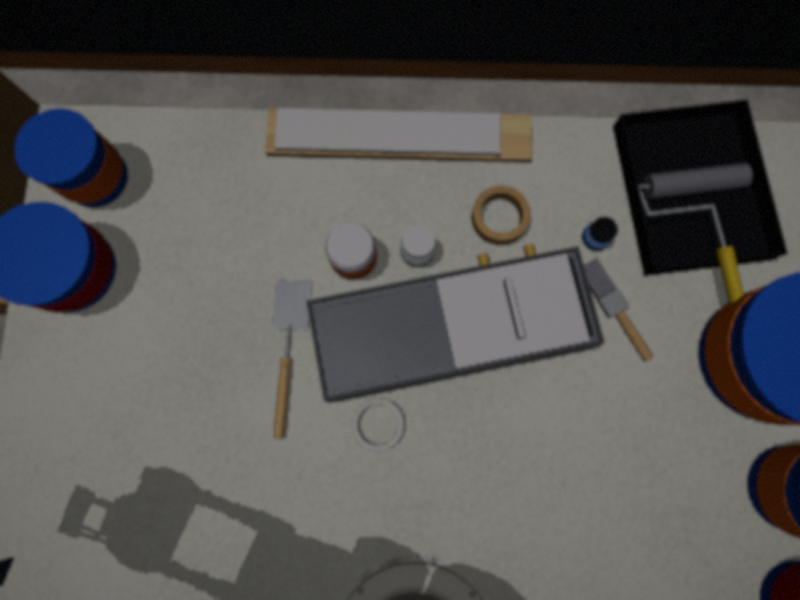

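View pics/scene0.png

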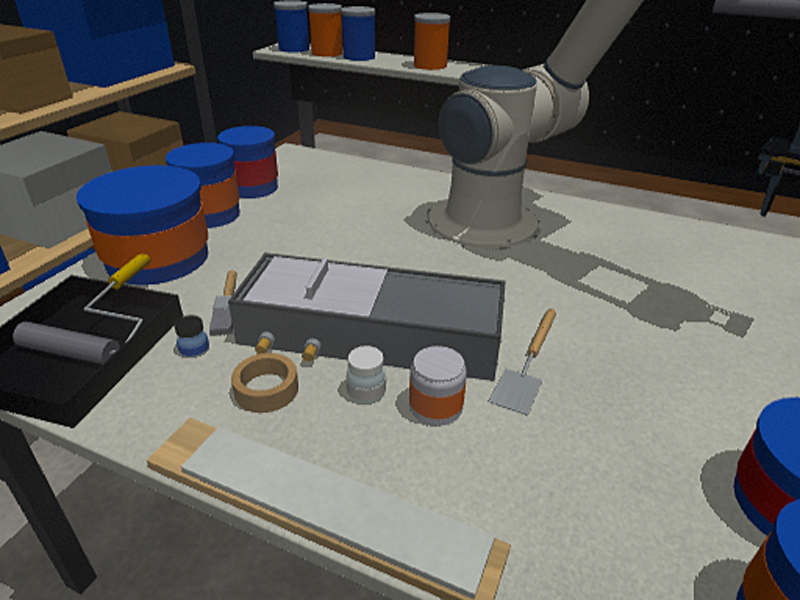

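The top view shows the box's top outline at about (308,300), (577,249), (602,344) and (328,399) in the 800 px picture. The deck is to the left, so box +y is roughly world +y. The cover is at right with its rib from (508,280) to (521,337). Next I take an enlarged crop.

```bash
cat > h.py <<'E'
from cell import ctrl
import cv2,numpy as np
def crop(n,u0,v0,w,h,f,name):
    r=ctrl.read_camera(n);cv2.imwrite("pics/"+name,cv2.resize(r["frame"][v0:v0+h,u0:u0+w],None,fx=f,fy=f,interpolation=cv2.INTER_CUBIC));return r
def unproj(r,u,v,z):
    E=r["extrinsics"];d=E[:3,:3]@np.linalg.inv(r["mtx"])@[u,v,1];return E[:3,3]+d*(z-E[2,3])/d[2]
def proj(r,p):
    E=r["extrinsics"];c=E[:3,:3].T@(np.array(p)-E[:3,3]);q=r["mtx"]@c;return q[:2]/q[2]
E
python3 - <<'E'
from h import *
r=crop("top",190,150,200,112,4,"c1.png")
c=np.array([unproj(r,u/1.5625,v/1.5625,.096) for u,v in[(308,300),(577,249),(602,344),(328,399),(508,280),(521,337)]])
print(c.round(3).tolist(),np.linalg.norm(np.diff(c[:4],axis=0),axis=1))
E
```

```text
[[0.554, 0.191, 0.096], [0.653, -0.256, 0.096], [0.494, -0.292, 0.096], [0.394, 0.15, 0.096], [0.597, -0.14, 0.096], [0.502, -0.16, 0.096]] [0.45776951 0.16308866 0.45263902]
```

View pics/c1.png

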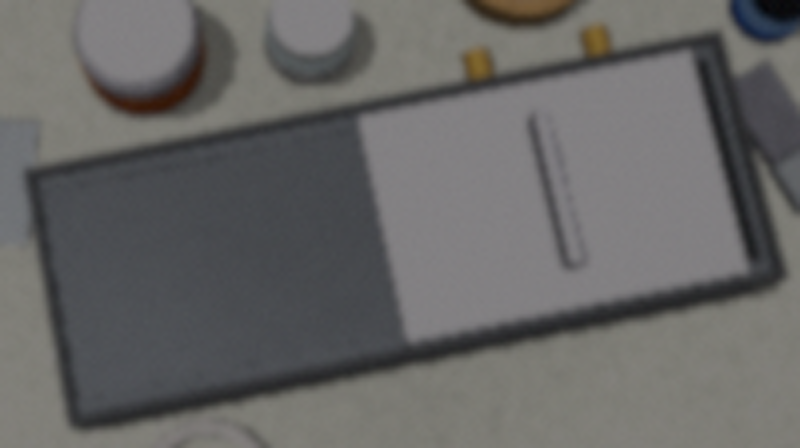

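The crop shows the box corners at (28,174), (719,36), (783,274) and (78,426), the cover's open edge running (360,115) to (405,343), and the rib top from (535,112) to (575,268).

```bash
cat > fit.py <<'E'
from h import *
from scipy.optimize import least_squares
r=ctrl.read_camera("top")
cr=lambda p:np.array(p)/4+[190,150]-.375
px=np.array([cr(p) for p in[(28,174),(719,36),(783,270),(76,424)]])
L=np.array([[.084,.233],[.084,-.233],[-.084,-.233],[-.084,.233]])
def world(b,l,z): 
    c,s=np.cos(b[2]),np.sin(b[2]);return np.array([b[0]+c*l[0]-s*l[1],b[1]+s*l[0]+c*l[1],z])
f=least_squares(lambda b:np.concatenate([proj(r,world(b,l,.096))-p for l,p in zip(L,px)]),[.52,-.05,.2])
b=f.x
def tobox(p):
    c,s=np.cos(b[2]),np.sin(b[2]);d=p[:2]-b[:2];return np.array([c*d[0]+s*d[1],-s*d[0]+c*d[1]])
if __name__=="__main__":
    print(b,f.fun.round(2))
    for p in[(360,115),(405,343)]:print("edge",tobox(unproj(r,*cr(p),.096)))
    for p in[(540,112),(578,266)]:print("rib",tobox(unproj(r,*cr(p),.122)))
    np.save("box.npy",b)
    s=ctrl.read_camera("scene");im=s["frame"].copy()
    for l in L:
        for z in(.0,.096):cv2.circle(im,tuple(int(round(x)) for x in proj(s,world(b,l,z))),2,(0,255,0),1)
    cv2.imwrite("pics/s1.png",cv2.resize(im[150:250,130:340],None,fx=3.8,fy=3.8,interpolation=cv2.INTER_CUBIC))
E
python3 fit.py
```

```text
[ 0.52573662 -0.05095746  0.23401009] [-1.17 -0.9   0.6  -2.34  1.96  1.47 -1.36  1.31]
edge [0.07492556 0.01241729]
edge [-0.07481681  0.01672348]
rib [ 0.04795215 -0.09681686]
rib [-0.05206678 -0.09635778]
```

View pics/s1.png

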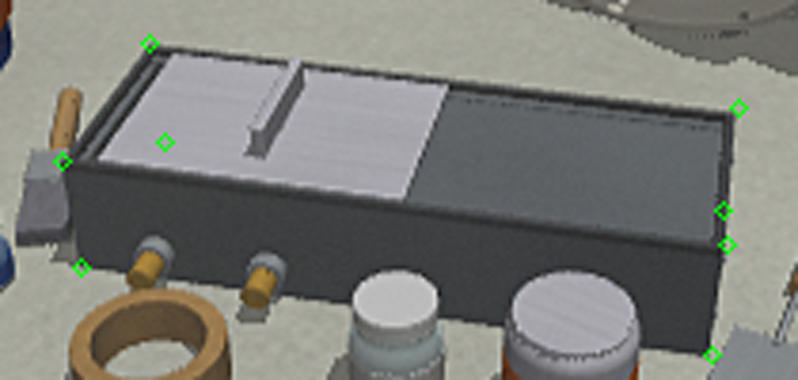

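Overlaid on the scene view, the fitted corners match within about 2 px. I pick the scene corners (152,48), (733,114), (722,248), (72,165), with bottoms (712,354) and (80,264), and refine jointly.

```bash
python3 - <<'E'
from fit import *
s=ctrl.read_camera("scene")
cs=lambda p:np.array(p)/3.8+[130,150]-.37
# box corners in the scene: far-left is (-x,-y), right-far (-x,+y), right-near (+x,+y), left-near(+x,-y)
P=[(L[2],.096,(151,47)),(L[3],.096,(734,114)),(L[0],.096,(722,248)),(L[1],.096,(70,164)),(L[0],0,(712,354)),(L[1],0,(80,265))]
def res(b):
    return np.concatenate([proj(r,world(b,l,.096))-p for l,p in zip(L,px)]+[proj(s,world(b,l,z))-cs(p) for l,z,p in P])
f=least_squares(res,b,loss="soft_l1");print(f.x,res(f.x).reshape(-1,2).round(1).tolist())
np.save("box.npy",f.x)
import fit;fit.b=f.x
for p in[(360,115),(405,343)]:print("edge",tobox(unproj(r,*cr(p),.096)))
for p in[(540,112),(578,266)]:print("rib",tobox(unproj(r,*cr(p),.122)))
for p in[(448,86),(405,198)]:print("edge s",tobox(unproj(s,*cs(p),.096)))
for p in[(295,62),(250,130)]:print("rib s",tobox(unproj(s,*cs(p),.122)))
E
```

```text
[ 0.52672176 -0.05122386  0.23397396] [[-1.0, -1.3], [0.7, -2.7], [2.0, 1.1], [-1.2, 0.9], [-0.4, -0.7], [0.6, -1.0], [1.3, -0.3], [-2.3, -0.3], [-0.3, 0.2], [0.3, 0.8]]
edge [0.07402857 0.01290754]
edge [-0.07571395  0.01720832]
rib [ 0.04705911 -0.09632759]
rib [-0.05295983 -0.09587212]
edge s [-0.07235488  0.01384775]
edge s [0.07486207 0.01374304]
rib s [-0.04111698 -0.09746871]
rib s [ 0.05345622 -0.10199385]
```

Box at (0.527, -0.051), yaw 0.234, and the cover starts near y = -0.098. All of that agrees with the given sizes. I now push the cover with the closed fingertips.

```bash
cat >> h.py <<'E'
def W(x,y,tip):
    b=np.load("box.npy");c,s=np.cos(b[2]),np.sin(b[2]);return [b[0]+c*x-s*y,b[1]+s*x+c*y,tip+.025]
def Q(a=0):  # tool y at box angle 90deg+a
    p=(np.load("box.npy")[2]+np.pi+a)/2;return [0,np.cos(p),np.sin(p),0]
def st():
    p=ctrl.current_position();b=np.load("box.npy");c,s=np.cos(b[2]),np.sin(b[2]);d=np.array(p[:2])-b[:2]
    print("t",round(ctrl.current_clock(),1),"box",(c*d[0]+s*d[1]).round(4),(-s*d[0]+c*d[1]).round(4),"tip",round(p[2]-.025,4),"F",np.round(ctrl.current_contact_force(),1),"q",np.round(ctrl.current_q(),2))
E
python3 - <<'E'
from h import *
ctrl.clamp();print(ctrl.current_width())
ctrl.goto(W(0,-.148,.16),Q());st()
ctrl.move_l(W(0,-.148,.105),speed=.1);st()
print(ctrl.move_l(W(0,-.05,.105),speed=.08,threshold=20));st()
print(ctrl.move_l(W(0,.085,.105),speed=.08,threshold=20));st()
print(ctrl.move_l(W(0,.104,.105),speed=.03,threshold=12));st()
E
```

```text
0.00012054975901265965
t 4.8 box 0.0003 -0.1475 tip 0.16 F [-0.6  0.6 -0.3] q [-0.43  0.51  1.49  0.    1.15 -2.24]
t 5.5 box 0.0003 -0.1481 tip 0.1054 F [-0.3 -0.5  0.3] q [-0.44  0.57  1.54 -0.    1.03 -2.24]
False
t 6.9 box -0.0002 -0.05 tip 0.1049 F [-0.4 -0.4 -0.5] q [-0.29  0.52  1.66  0.    0.96 -2.1 ]
False
t 8.7 box -0.0 0.0849 tip 0.105 F [-0.2 -0.  -0.1] q [-0.06  0.48  1.76  0.    0.91 -1.86]
True
t 9.2 box -0.0006 0.0995 tip 0.1049 F [-1.6 -5.   3.2] q [-0.03  0.47  1.76 -0.    0.91 -1.83]
```

```bash
python3 - <<'E'
from h import *
ctrl.move_l(W(0,.085,.105),speed=.1)
ctrl.move_l(W(0,.085,.2),speed=.2)
ctrl.goto(W(-.02,.36,.2),Q());st()
r=crop("top",190,140,200,125,4,"c2.png")
crop("scene",120,140,220,120,3.6,"s2.png")
E
```

```text
t 11.2 box -0.0198 0.3591 tip 0.1996 F [ 0.6 -0.2  0.6] q [ 0.49  0.36  1.63 -0.    1.15 -1.31]
```

View pics/c2.png

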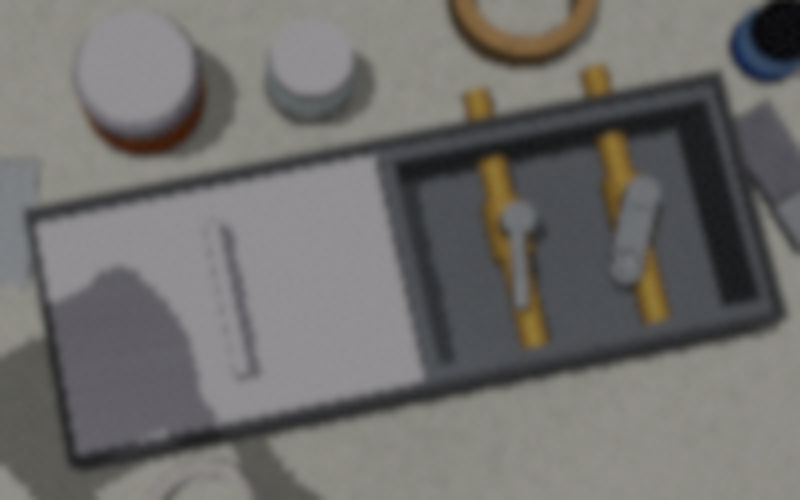

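View pics/s2.png

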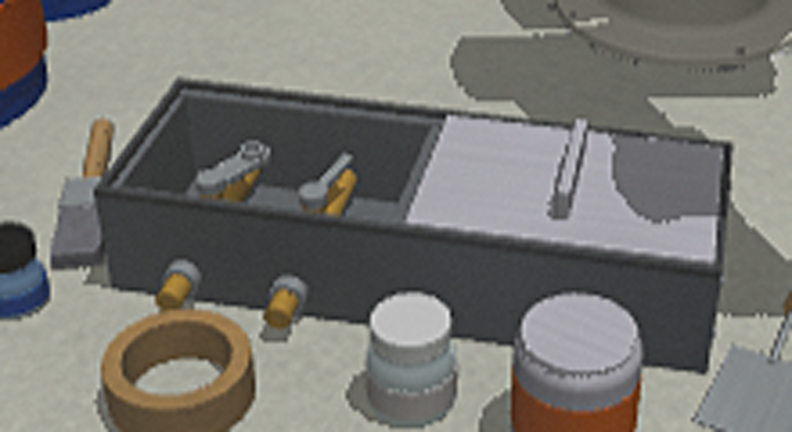

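The cover is against the far stop. The broad paddle is the one at the -y end, hub about (642,190) and ring (625,268) in the crop. The slim handle runs from hub (519,218) to tip (522,305). I measure the angles next.

```bash
python3 - <<'E'
from h import *
import fit
fit.b=np.load("box.npy");r=fit.r;s=ctrl.read_camera("scene")
ct=lambda p:np.array(p)/4+[190,140]-.375
cs=lambda p:np.array(p)/3.6+[120,140]-.36
for n,t,z in[("hub",(643,190),.07),("ring",(625,268),.074),("slimhub",(519,218),.07),("slimtip",(522,305),.068)]:print(n,fit.tobox(unproj(r,*ct(t),z)).round(4))
for n,t,z in[("hub",(211,181),.07),("ring",(254,149),.076),("slimhub",(315,193),.07),("slimtip",(350,156),.068)]:print(n,"s",fit.tobox(unproj(s,*cs(t),z)).round(4))
for a in np.arange(.3,-1.8,-.3):
    print(ctrl.solve_ik(W(0,-.18,.055),Q(a)))
E
```

```text
hub [ 0.0174 -0.1684]
ring [-0.0312 -0.1426]
slimhub [ 0.016  -0.0834]
slimtip [-0.0404 -0.072 ]
hub s [ 0.02   -0.1678]
ring s [-0.022 -0.146]
slimhub s [ 0.0189 -0.0831]
slimtip s [-0.0396 -0.0711]
[-4.76458730e-01  6.60130231e-01  1.53498160e+00 -4.44089210e-16
  9.46480819e-01 -2.58122902e+00]
[-4.76458730e-01  6.60130231e-01  1.53498160e+00 -4.44089210e-16
  9.46480819e-01 -2.28122902e+00]
[-4.76458730e-01  6.60130231e-01  1.53498160e+00 -4.44089210e-16
  9.46480819e-01 -1.98122902e+00]
[-4.76458730e-01  6.60130231e-01  1.53498160e+00 -4.44089210e-16
  9.46480819e-01 -1.68122902e+00]
[-4.76458730e-01  6.60130231e-01  1.53498160e+00 -4.44089210e-16
  9.46480819e-01 -1.38122902e+00]
[-4.76458730e-01  6.60130231e-01  1.53498160e+00 -4.44089210e-16
  9.46480819e-01 -1.08122902e+00]
[-4.76458730e-01  6.60130231e-01  1.53498160e+00 -4.44089210e-16
  9.46480819e-01 -7.81229018e-01]
[-4.76458730e-01  6.60130231e-01  1.53498160e+00 -4.44089210e-16
  9.46480819e-01 -4.81229018e-01]
```

Both cameras put the broad hub at (0.018, -0.169), 85 mm from the slim one, which matches 52 mm measured from the well's end. The paddle angle is about 0.48. I enter on its -y side and sweep with the tool turning along with it.

```bash
python3 - <<'E'
from h import *
def P(th,off,tip=.053,r=.040):
    d=np.array([-np.cos(th),np.sin(th)]);n=np.array([np.sin(th),np.cos(th)]);c=np.array([.018,-.169])+r*d-off*n
    return W(c[0],c[1],tip),Q(-th)
ctrl.goto(*P(.48,.036,.15));st()
print(ctrl.move_l(P(.48,.036)[0],speed=.1,threshold=8));st()
if abs(ctrl.current_position()[2]-.078)<.003:
    for th in np.linspace(.48,1.44,7):
        p,q=P(th,.0245)
        if ctrl.move_l(p,q,speed=.06,threshold=30):print("stop",th);break
        st()
    else:
        p,q=P(1.571,.019);print(ctrl.move_l(p,q,speed=.03,threshold=15));st()
E
```

```text
t 13.4 box -0.0336 -0.1816 tip 0.1501 F [ 0.1  0.2 -0.4] q [-0.52  0.51  1.52  0.    1.11 -1.84]
False
t 14.5 box -0.0338 -0.1827 tip 0.0536 F [0.3 0.  0.3] q [-0.52  0.64  1.6   0.    0.9  -1.84]
t 14.8 box -0.0285 -0.1718 tip 0.0533 F [-0.4  0.1  0.5] q [-0.5   0.63  1.61 -0.    0.9  -1.82]
t 15.2 box -0.0287 -0.1648 tip 0.0531 F [ 0.6  0.1 -0.1] q [-0.49  0.63  1.62  0.    0.89 -1.66]
t 15.5 box -0.0274 -0.1575 tip 0.053 F [ 0.  -0.4 -0. ] q [-0.48  0.63  1.63  0.    0.89 -1.49]
t 15.8 box -0.025 -0.1505 tip 0.053 F [-0.1  0.8  0.8] q [-0.47  0.62  1.63  0.    0.88 -1.32]
t 16.1 box -0.0215 -0.1439 tip 0.053 F [ 0.1 -0.8 -0.2] q [-0.45  0.62  1.64  0.    0.88 -1.15]
t 16.4 box -0.0169 -0.1379 tip 0.053 F [ 0.1 -0.5 -0.5] q [-0.44  0.62  1.63  0.    0.88 -0.97]
t 16.7 box -0.0116 -0.1327 tip 0.053 F [0.1 0.1 0.6] q [-0.43  0.63  1.63  0.    0.89 -0.8 ]
True
t 17.1 box -0.004 -0.1284 tip 0.0524 F [-3.  -1.3  2.3] q [-0.41  0.63  1.61 -0.    0.9  -0.66]
```

```bash
python3 - <<'E'
from h import *
ctrl.move_l(W(-.022,-.1284,.053),speed=.06);ctrl.move_l(W(-.022,-.1284,.2),speed=.2)
ctrl.goto(W(-.02,.36,.2),Q());st()
r=crop("top",190,140,200,125,4,"c3.png");crop("scene",120,140,220,120,3.6,"s3.png")
E
```

```text
t 20.2 box -0.0196 0.3593 tip 0.2 F [ 0.7 -0.5 -0.1] q [ 0.49  0.36  1.63 -0.    1.15 -1.31]
```

View pics/c3.png

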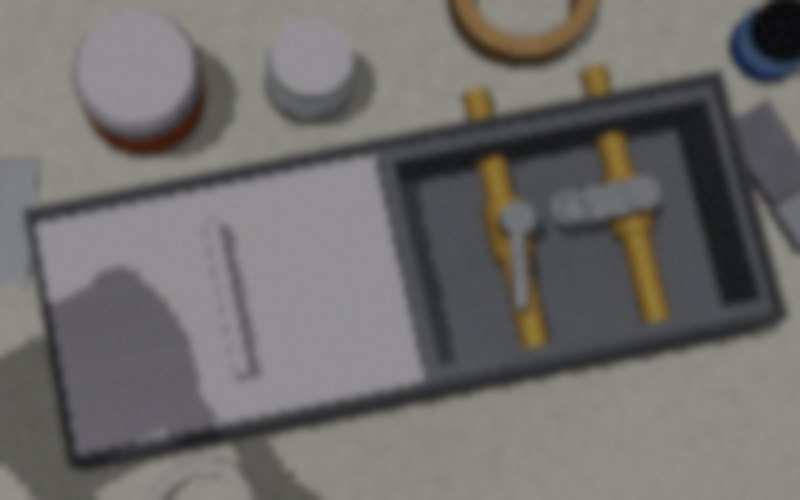

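View pics/s3.png

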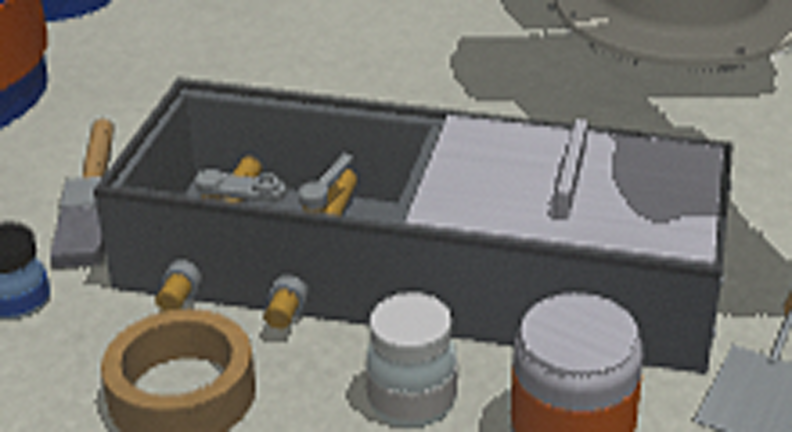

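The paddle now lies along the box, hub (643,190) and ring (570,208). The slim handle and the cover look unchanged. I check the angle numerically.

```bash
python3 - <<'E'
from h import *
import fit
fit.b=np.load("box.npy");r=fit.r;s=ctrl.read_camera("scene")
ct=lambda p:np.array(p)/4+[190,140]-.375
cs=lambda p:np.array(p)/3.6+[120,140]-.36
for rr,f,h,t in((r,ct,(643,190),(570,208)),(s,cs,(209,181),(268,186))):
    a=fit.tobox(unproj(rr,*f(h),.072));b=fit.tobox(unproj(rr,*f(t),.075));d=b-a;print(a,b,np.arctan2(d[1],-d[0]))
# hub-to-hub direction reference: should be exactly +y
for rr,f,h,t in((r,ct,(643,190),(519,216)),(s,cs,(209,181),(315,192))):
    d=fit.tobox(unproj(rr,*f(t),.07))-fit.tobox(unproj(rr,*f(h),.07));print(np.arctan2(d[1],-d[0]))
E
```

```text
[ 0.01713153 -0.1678432 ] [ 0.01489571 -0.11688891] 1.5269454517984486
[ 0.02301424 -0.16810624] [ 0.0240543  -0.11918364] 1.5920525331405577
1.5698857977776108
1.5388012791464853
```

Measured about 1.53 and 1.59, which is square within error. I give it one firmer push to be sure it is on its stop.

```bash
python3 - <<'E'
from h import *
q=Q(-1.571)
ctrl.goto(W(-.026,-.126,.15),q);ctrl.move_l(W(-.026,-.126,.053),speed=.12);st()
print(ctrl.move_l(W(-.011,-.126,.053),speed=.06,threshold=25));st()
print(ctrl.move_l(W(.004,-.126,.053),speed=.02,threshold=25));st()
ctrl.move_l(W(-.026,-.126,.053),speed=.08);ctrl.move_l(W(-.026,-.126,.2),speed=.2)
ctrl.goto(W(-.02,.36,.2),Q());st()
crop("top",190,140,200,125,4,"c4.png")
E
```

```text
t 23.1 box -0.0257 -0.1261 tip 0.0536 F [ 0.1 -0.2  0.4] q [-0.43  0.61  1.67 -0.    0.86 -0.67]
False
t 23.5 box -0.0105 -0.126 tip 0.0531 F [0.6 0.3 0.5] q [-0.42  0.62  1.64 -0.    0.88 -0.65]
True
t 24.1 box -0.0037 -0.1257 tip 0.0524 F [-3.8 -2.2  2.4] q [-0.41  0.63  1.62 -0.    0.9  -0.64]
t 27.1 box -0.0196 0.3593 tip 0.1999 F [ 0.3  0.5 -0.2] q [ 0.49  0.36  1.63 -0.    1.15 -1.31]
```

View pics/c4.png

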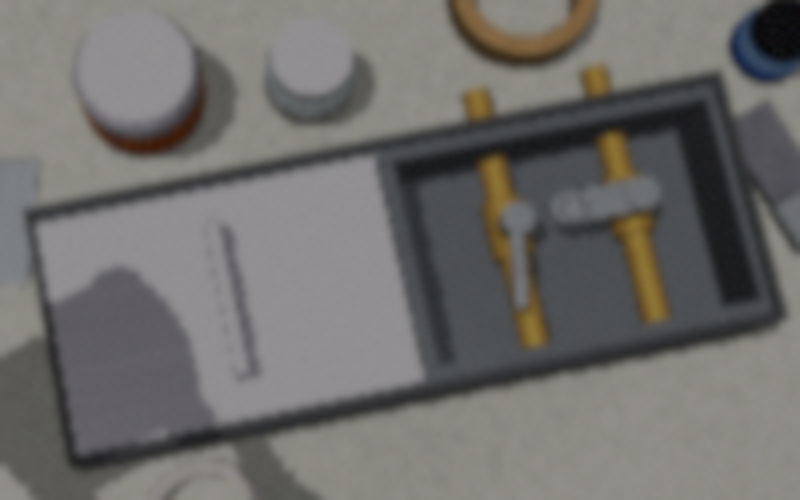

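The firm push met the same stop, at x = -0.004. The paddle is square at (570,207) to (643,190), the cover is at its stop, and everything else is unchanged. I hand it in.

```bash
python3 -c "
from cell import ctrl
print(ctrl.job_done())"
```

```text
the job is handed in; nothing more can be done
None
```

The job is handed in: the cover is open at its far stop, the broad paddle is shut at its stop and square across its pipe to within about 0.05 rad by camera, the slim handle and the things visible near the box look unmoved in the last pictures, and the hand is clear (about 27 s used).

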